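# Load the tumbling drum and lift its cover off the seated inner lid

## Robot

A 6-joint arm with a two-finger parallel gripper is mounted at the origin on a cart in front of the work surface, level with it; the furniture and walls round the work are solid. World frame = base frame: x ahead of the robot, y to its left, z up, the work surface at z = 0. Lengths are in m, angles in rad, forces in N, time in s.
With the tool pointing down it reaches from about 0.375 to 0.925 m from the base axis. Payload 5.7 kg.
Tool frame: the origin (TCP) lies midway between the tips of the shut fingers; the grasp point (between the pads) lies 19 mm behind it; z points along the fingers, y is the line along which they close (so a half turn about z gives the same grasp; the last joint's range is limited). The gripper opens to 88 mm and grips with 3 to 60 N. Pads are 20 mm wide; open, the fingers measure 115 mm over their backs; the gripper's body (75 mm by 178 mm) begins 61 mm behind the grasp point.
Start: joints at [-1.393, 0.359, 1.51, -0, 1.272, -0.115], TCP at [0.173, -0.574, 0.223] pointing down, gripper open.
Joint ranges: [-2.97, 2.97], [-1.01, 2.36], [0.21, 2.38], [-0.96, 4.11], [0.2, 2.71], [-2.98, 2.98]. Speed limits (rad/s): [2.39, 2.39, 3.14, 3.14, 3.14, 3.14].

## Interface

Orientations are given as a unit quaternion [x, y, z, w].
In Python, from bench import move_ptp, servo_line, goto_joints, move_gripper, sleep, inverse_kinematics, capture, PlanningError, close_job, spot_in, silhouettes, current_clock, current_joint_pos, current_qvel, current_joint_torque, current_position, current_orientation, current_force, current_torque, current_finger_gap, current_grip_force gives the robot as it stands. Calls block until the motion is done:
- move_ptp(position, orientation): joint-space move of the TCP to a pose.
- servo_line(position, orientation=None, rate=0.15, contact_N=None): straight line of the TCP; orientation=None keeps the orientation; rate is the mean speed in m/s. With contact_N (N) it stops when the force on the tool has changed by that much, and returns True; else False.
- goto_joints(angles): joint-space move.
- move_gripper(opening): finger opening in m; the grip force is fixed at half the most; returns when the fingers have stopped.
- sleep(seconds).
- inverse_kinematics(position, orientation): joint angles nearest the present ones, or None.
- capture(name): name is "scene" or "top" or "wrist"; returns a dict with "image" (420x560x3 uint8, blue, green, red), "range_z" (420x560 float32, m along the optical axis (not along the pixel's ray), 0 where there is no reading), "intrinsics" (3x3 intrinsics, pixels), "k1" (the pictures are not rectified: a ray, as slopes to the right and down, at radius r is drawn at 1 + k1 r^2 times it, then the intrinsics apply), "R" (3x3) and "t" (3): a world point X has camera coordinates R X + t. Camera axes: x right, y down, z forward; pixel columns grow to the right and rows downward; lengths in m; the calibration is good to about 2 mm. A picture is of the moment at which its call begins.
A pose or a line that the arm cannot do raises PlanningError and nothing moves.
- close_job(): hands the job in; it is judged then, once.
Trained networks look in the newest picture that a camera, given by its name, has taken for a name from the list of things; names that differ only in an ending like _2 or _b are one class to them, and where a whole thing is asked for, a point or a joint stands for the part that bears it (a point fixed in the world has none). Each returns a list of dicts, best first, with "conf" (0 to 1); they miss things now and then, are a little off and sometimes report something else, mostly with a low value. They report only what shows in the picture. A call takes as long as a camera call.
- spot_in(camera, query): "xy" ([column, row] in pixels, amid what is visible of it).
- silhouettes(camera, query): "region" (420x560 bool, what is visible of it) and "xy" ([column, row] in pixels, amid what is visible of it).
Readings, each from a call of its own:
- current_clock(): time.
- current_joint_pos(): joint angles.
- current_qvel(): joint speeds.
- current_joint_torque(): joint torques, N m.
- current_position(): TCP position.
- current_orientation(): TCP orientation.
- current_force(): force on the tool from outside, world axes, zero at the start.
- current_torque(): the same for the moment, N m.
- current_finger_gap(): finger opening in m.
- current_grip_force(): force on a finger pad.
Only numpy, scipy, OpenCV 4.12 (cv2) and the standard library are available. Lean on these libraries where they do the work, as an engineer would, in place of code of your own. Each camera call takes 0.05 s, during which the arm holds its last target. There are 200 camera calls.

## Task

Stand the grey plastic liner with its nuts upright and right down inside the steel tumbling drum, then carry the two nested lids across together by the knob and lower them, without dropping, until the inner lid sits home in the liner's mouth and the cover is down on its rim, and let go. Then take the cover by its neck and lift it alone, leaving the inner lid undisturbed in its seat so that I can see whether it sits evenly. Finish still holding the cover clear above the knob and touching nothing else, with the drum and the other things on the bench left where they were.

Things in the scene. Friction and masses are not known exactly. Their poses are not given: they have to be found in the camera images.
- drum: Round steel drum standing open end up, two black rubber bands round it; 104 mm outside (111 over the bands), bore 95 mm, 66 mm high, 2.4 kg, loose. Origin: centre of its underside, z up its axis; its inner floor is 5 mm above that.
- liner: Thick grey plastic jar standing upright, two steel nuts in it, 0.4 kg in all. Body 90 mm across (92 over thin ribs), 64 mm high, bottom edge bevelled 4 mm; above it a neck 62 mm across up to the rim, 100 mm high. Origin: centre of its underside, z up. Home in the drum its underside is 5 mm above the drum's and the neck stands out above the drum (hold it there).
- liner_seat (a point): Centre of the seat for the inner lid in the liner's mouth, 88 mm above the liner's underside and 12 mm below its rim: a step where the 53.6 mm wide mouth narrows to a 46 mm bore. The inner lid's underside comes to rest here. Moves with the liner.
- inner_lid: Inner lid: aluminium disc 50 mm across, 6 mm thick, lower edge bevelled, with a short cone (32 to 20 mm across, 6 to 12 mm up) and a round upright knob 20 mm in diameter, top 66 mm above the underside; 0.28 kg. Starts on the bench under the cover, knob up through the cover's neck. Origin: centre of the disc's underside, z up.
- knob_top (a point): Top centre of the inner lid's knob; at the start it stands 31 mm above the cover's neck. Lifted by the knob, the inner lid rises 1.5 mm, then its cone takes the cover along and centres it. When both are down on the liner the knob stands 29 mm above the neck.
- outer_lid: Outer lid, the cover: round steel cap 70 mm across, 10 mm deep skirt (66 mm inside) under a 3 mm top; 0.2 kg. At the start the skirt stands on the bench round the inner lid. Origin: centre of the skirt's lower edge, z up. Down on the liner's rim its lower edge is 90 mm above the liner's underside (10 mm below the rim). Clear of the knob when the lower edge is above the knob's top.
- cover_neck (a point): Centre of the upper edge of the cover's round neck, 35 mm above the skirt's lower edge. The neck is 40 mm across (41 at the edge) and 22 mm tall above the cover's flat top, with a 27 mm hole right through for the knob: the place to hold the cover.
- tape_measure: Bystander: yellow tape measure lying among the task's things, 35x93x67 mm high. Origin: centre of its underside.
- centre_punch: Bystander: steel centre punch lying among the task's things, 11x120x11 mm, long along its y. Origin: centre of its underside.
- brass_bush: Bystander: flanged brass bush, 46 mm across, 30 mm high, in front of them. Origin: centre of its underside.

How it is judged:
On the way, in this order (a step that is already met when the one before it is completed fails the run):
1. the liner is down inside the drum, upright and let go (horizontal distance between liner and drum below 0.006 m and z of liner in the frame of drum between 0.002 and 0.008 m and angle between the z axis of liner and the z axis of drum, either way round below 0.07 rad and contact force between the fingers and liner below 0.05 N), for 0.2 s.
2. with the liner in the drum, the inner lid sits in the liner's mouth and the cover is down on the liner's rim, both let go (all of step 1 and horizontal distance between inner_lid and liner below 0.004 m and z of inner_lid in the frame of liner between 0.085 and 0.0905 m and angle between the z axis of each of inner_lid, outer_lid and the z axis of liner, either way round below 0.07 rad and horizontal distance between outer_lid and liner below 0.005 m and z of outer_lid in the frame of liner between 0.087 and 0.093 m and contact force between the fingers and inner_lid below 0.05 N and contact force between the fingers and outer_lid below 0.05 N), for 0.2 s.
At the end, for the whole second after the job is handed in: Liner home in the drum (6 mm, 4 deg); inner lid seated in the liner (4 mm, +2.5/-3 mm in height, 4 deg), untouched; fingers hold the cover still, its edge 70 mm or more above the inner lid's underside, touching nothing else; drum and bystanders within 30 mm of where they stood (all of step 1 and horizontal distance between inner_lid and liner below 0.004 m and z of inner_lid in the frame of liner between 0.085 and 0.0905 m and angle between the z axis of inner_lid and the z axis of liner, either way round below 0.07 rad and z of outer_lid in the frame of inner_lid above 0.07 m and contact force between the fingers and outer_lid above 0.5 N and linear speed of outer_lid below 0.03 m/s and contact force between each of outer_lid, the fingers, the arm and inner_lid below 0.05 N and contact force between outer_lid and liner below 0.05 N and contact force between each of outer_lid, the fingers and drum below 0.05 N and contact force between outer_lid and tape_measure below 0.05 N and contact force between outer_lid and centre_punch below 0.05 N and contact force between outer_lid and brass_bush below 0.05 N and angle between drum's own z axis and vertical below 0.06 rad and distance of each of drum, tape_measure, centre_punch, brass_bush from where it was at the start of the episode below 0.03 m); the arm keeps its last pose, push and grip.
It fails at once if the cover is taken off the inner lid (by more than 7 mm) while the inner lid is not in its seat in the liner, or is raised out of it (z of outer_lid in the frame of inner_lid above 0.009 m and (z of inner_lid in the frame of liner above 0.091 m or horizontal distance between inner_lid and liner above 0.006 m)).
It fails at once if a lid is dropped (falls faster than 0.5 m/s out of the fingers) ((contact force between the fingers and inner_lid below 0.05 N and linear speed of inner_lid above 0.5 m/s) or (contact force between the fingers and outer_lid below 0.05 N and contact force between the fingers and inner_lid below 0.05 N and linear speed of outer_lid above 0.5 m/s)).
It fails at once if the liner is tipped more than 35 degrees, or dropped (angle between liner's own z axis and vertical above 0.61 rad or (contact force between the fingers and liner below 0.05 N and linear speed of liner above 0.5 m/s)).
It fails at once if the drum is shoved more than 30 mm or tipped more than 15 degrees (distance of drum from where it was at the start of the episode above 0.03 m or angle between drum's own z axis and vertical above 0.26 rad).
It fails at once if a bystander is moved more than 30 mm (distance of any of tape_measure, centre_punch, brass_bush from where it was at the start of the episode above 0.03 m).
It also fails if it takes over 64 s, if anything falls off the work surface, if the arm or the gripper's body presses on something with over 40 N, if the wrist force passes 120 N, or if a joint passes its speed limit or range.

## Working session

There is one attempt and no reset: what is moved stays moved. The work goes in short steps, each a Python script; the robot and the scene stay as the last script left them, time stands still between calls to the robot, and variables do not carry over. Pictures are saved under pics/ and viewed, at most 10 in all, crops included, and the job is handed in when it is done.

```bash
mkdir -p pics; cat > h.py <<'E'
import numpy as np, cv2
from bench import *
def cloud(c):
    z=c["range_z"]; K=c["intrinsics"]; h,w=z.shape
    u,v=np.meshgrid(np.arange(w),np.arange(h))
    D=np.array([c["k1"],0,0,0,0],float)
    p=cv2.undistortPoints(np.stack([u.ravel(),v.ravel()],1).astype(np.float64)[:,None],np.array(K,float),D)[:,0].reshape(h,w,2)
    X=np.dstack([p[...,0]*z,p[...,1]*z,z])
    return (X-c["t"])@c["R"]   # R^T (X-t)
def circ(P):
    A=np.c_[2*P[:,:2],np.ones(len(P))]; b=(P[:,:2]**2).sum(1)
    s=np.linalg.lstsq(A,b,rcond=None)[0]; return s[0],s[1],np.sqrt(s[2]+s[0]**2+s[1]**2)
E
cat > a.py <<'E'
from h import *
ims=[]
for cam in ["scene","top"]:
    c=capture(cam); W=cloud(c); im=c["image"].copy()
    print(cam,"campos",-c["R"].T@c["t"])
    for n in ["drum","liner","inner_lid","outer_lid","tape_measure","centre_punch","brass_bush"]:
        for d in silhouettes(cam,n)[:1]:
            m=d["region"]&(c["range_z"]>0); P=W[m]
            if len(P)<5: continue
            zt=np.percentile(P[:,2],97); T=P[P[:,2]>zt-.006]
            print(n,round(d["conf"],2),np.round(d["xy"]),len(P),"ztop",round(zt,4),"topmid",np.round((T.min(0)+T.max(0))/2,4),"min",np.round(P.min(0),3),"max",np.round(P.max(0),3),"circ",np.round(circ(T),4))
            cv2.putText(im,n,tuple(int(x) for x in d["xy"]),0,.4,(0,0,255),1)
    ims.append(im)
    np.savez(f"{cam}.npz",W=W,im=c["image"])
cv2.imwrite("pics/1.png",cv2.resize(ims[0],(800,600))); cv2.imwrite("pics/2.png",cv2.resize(ims[1],(800,600)))
print(current_clock(),current_orientation(),current_position())
E
python3 a.py
```

```text
scene campos [0.02292556 0.68899545 0.78734356]
drum 0.78 [281. 215.] 2092 ztop 0.0667 topmid [ 0.4725 -0.0514  0.0652] min [ 0.417 -0.106  0.   ] max [0.527 0.004 0.07 ] circ [ 0.472  -0.0517  0.0502]
liner 0.63 [317. 150.] 1295 ztop 0.0985 topmid [ 0.5215 -0.318   0.0973] min [ 0.474 -0.469  0.   ] max [ 0.611 -0.269  0.102] circ [ 0.5217 -0.3171  0.0286]
inner_lid 0.48 [210. 280.] 171 ztop 0.0683 topmid [0.4842 0.2029 0.0661] min [0.474 0.193 0.032] max [0.494 0.213 0.07 ] circ [0.4838 0.2028 0.0071]
outer_lid 0.58 [214. 296.] 770 ztop 0.0366 topmid [0.4835 0.2031 0.0345] min [0.45  0.159 0.   ] max [0.518 0.239 0.038] circ [0.4841 0.203  0.0171]
tape_measure 0.85 [322. 196.] 791 ztop 0.066 topmid [ 0.4354 -0.1769  0.0645] min [ 0.409 -0.266 -0.001] max [ 0.492 -0.12   0.069] circ [ 0.4349 -0.1752  0.0164]
centre_punch 0.73 [255. 267.] 224 ztop 0.013 topmid [0.447  0.0976 0.0113] min [ 0.441  0.038 -0.001] max [0.457 0.152 0.015] circ [0.4515 0.1009 0.0316]
brass_bush 0.71 [346. 215.] 264 ztop 0.0309 topmid [ 0.3601 -0.1561  0.0286] min [ 0.338 -0.174 -0.   ] max [ 0.383 -0.133  0
[... 581 characters left out ...]
p 0.0365 topmid [0.4846 0.2017 0.0466] min [0.451 0.166 0.002] max [0.519 0.236 0.063] circ [0.484  0.2015 0.0178]
tape_measure 0.97 [330. 213.] 520 ztop 0.0674 topmid [ 0.434  -0.1782  0.0656] min [ 0.41  -0.212 -0.003] max [ 0.464 -0.125  0.07 ] circ [ 0.434  -0.1781  0.0146]
centre_punch 0.66 [222. 209.] 106 ztop 0.0137 topmid [0.4453 0.1064 0.011 ] min [0.44  0.067 0.005] max [0.452 0.146 0.014] circ [0.4405 0.108  0.0226]
brass_bush 0.67 [326. 245.] 244 ztop 0.0322 topmid [ 0.3626 -0.1581  0.0309] min [ 0.34  -0.182 -0.003] max [ 0.385 -0.135  0.036] circ [ 0.3621 -0.1587  0.0139]
0.8 [ 9.89302589e-01  1.45877989e-01  1.74480809e-05 -1.84775876e-05] [ 0.17317907 -0.57446402  0.22265435]
```

View pics/1.png

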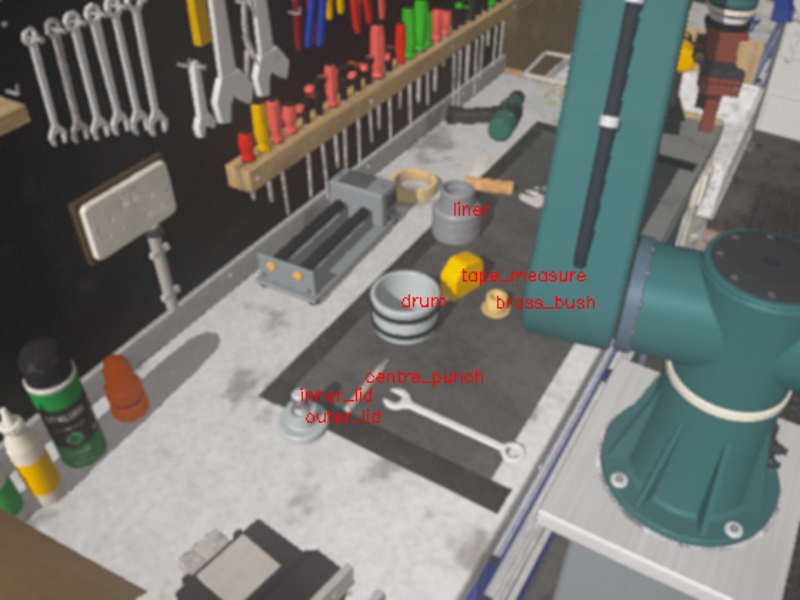

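View pics/2.png

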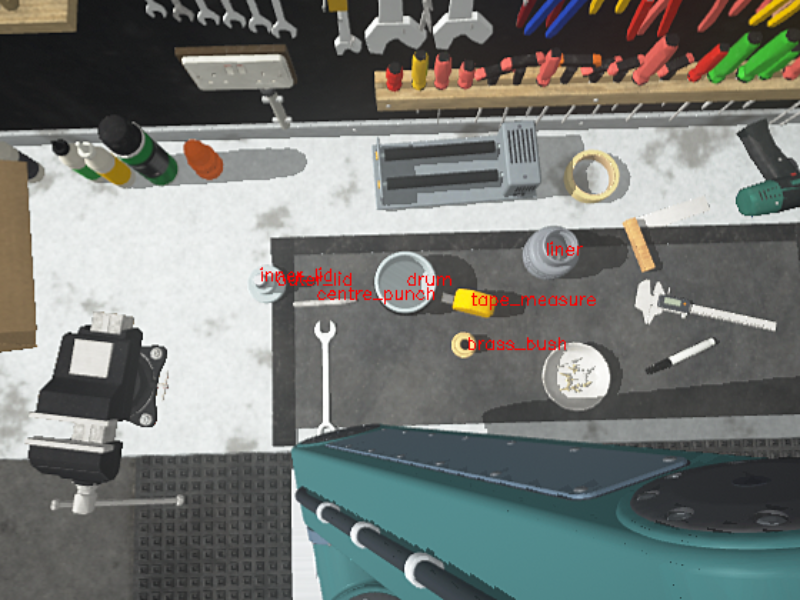

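The labels match the picture: in the top view the liner is at about (550,250), the drum at (405,282), the lids at (268,283) and the tape at (473,303). Next I refine the positions with the wrist camera, using the same orientation over each one.

```bash
cat > b.py <<'E'
from h import *
Q=[1,0,0,0]
obj={"outer_lid":(.4838,.2015,.035,.067),"drum":(.472,-.053,.066,.05),"liner":(.5217,-.318,.1,.0)}
for k,(n,(x,y,zt,_)) in enumerate(obj.items()):
    move_ptp([x-.0,y,zt+.2],Q); sleep(.2)
    c=capture("wrist"); W=cloud(c); cp=-c["R"].T@c["t"]
    s={ "drum":"drum","liner":"liner","outer_lid":"outer_lid"}[n]
    r=np.hypot(W[...,0]-x,W[...,1]-y); ok=c["range_z"]>0
    for lo,hi,rm in ([(.060,.070,.065)] if n=="drum" else [(.094,.104,.04)] if n=="liner" else [(.060,.07,.015),(.030,.04,.028),(.010,.016,.04)]):
        m=ok&(W[...,2]>lo)&(W[...,2]<hi)&(r<rm); P=W[m]
        if len(P)<10: print(n,"few",len(P)); continue
        mec=cv2.minEnclosingCircle((P[:,:2]*1000).astype(np.float32))
        lo_,hi_=np.percentile(P[:,:2],[1,99],axis=0)
        print(n,len(P),"z",np.round(np.median(P[:,2]),4),"circ",np.round(circ(P),4),"mec",np.round(mec[0],2),round(mec[1],2),"ext",np.round((lo_+hi_)/2,4),np.round(hi_-lo_,4))
    d=silhouettes("wrist",s)[:1]
    print(n,[ (round(e["conf"],2),np.round(e["xy"])) for e in d],np.round(cp-current_position(),4),np.round(current_joint_pos(),2))
    cv2.imwrite(f"pics/w{k}.png",c["image"])
print(current_clock())
cv2.imwrite("pics/3.png",np.hstack([cv2.resize(cv2.imread(f"pics/w{k}.png"),(266,200)) for k in range(3)]))
E
python3 b.py
```

```text
outer_lid 262 z 0.0647 circ [0.4851 0.1997 0.0073] mec [484.8  199.38] 10.64 ext [0.485  0.1998] [0.0192 0.0184]
outer_lid 457 z 0.0341 circ [0.4844 0.1999 0.0174] mec [484.85 200.13] 20.6 ext [0.4851 0.2001] [0.039  0.0399]
outer_lid 1395 z 0.012 circ [0.4842 0.2    0.0289] mec [484.98 199.98] 35.17 ext [0.485  0.2001] [0.0663 0.0657]
outer_lid [(0.78, array([277., 172.]))] [ 0.0776 -0.0011  0.1613] [ 0.26  0.24  1.66 -0.    1.25  1.83]
drum 1489 z 0.0652 circ [ 0.4743 -0.0558  0.0504] mec [473.71 -55.72] 54.11 ext [ 0.4742 -0.0558] [0.1053 0.1048]
drum [(0.65, array([279., 179.]))] [ 0.0776 -0.0005  0.1612] [-0.26  0.14  1.71  0.    1.3   1.31]
liner 532 z 0.0983 circ [ 0.5238 -0.3207  0.0287] mec [ 523.3  -320.57] 31.07 ext [ 0.5239 -0.3209] [0.0591 0.0597]
liner [(0.83, array([282., 176.]))] [ 0.0775 -0.0003  0.1612] [-0.66  0.32  1.38  0.    1.45  0.91]
6.7
```

View pics/3.png

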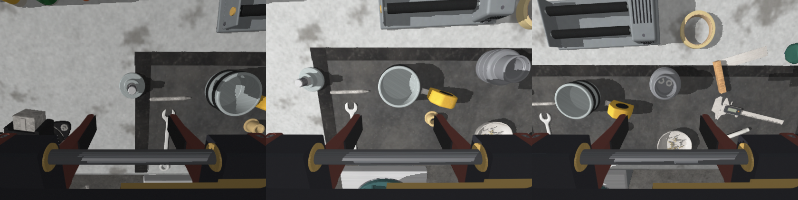

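```bash
cat > c.py <<'E'
from h import *
x,y=.5229,-.3197
servo_line([x,y,.15],rate=.2); servo_line([x,y,.070],rate=.08,contact_N=8)
print("pos",current_position(),current_force())
move_gripper(.05); print(current_finger_gap(),current_grip_force())
servo_line([x,y,.22],rate=.12); sleep(.2)
print(current_force(),current_finger_gap())
c=capture("wrist"); W=cloud(c); p=current_position()
P=W[(c["range_z"]>0)&(np.hypot(W[...,0]-p[0],W[...,1]-p[1])<.036)&(abs(W[...,2]-p[2]-.030)<.006)]
if len(P)>10: print(len(P),p,np.median(P[:,2]),circ(P),cv2.minEnclosingCircle((P[:,:2]*1000).astype(np.float32)))
cv2.imwrite("pics/4.png",c["image"]); print(current_clock())
E
python3 c.py
```

```text
pos [ 0.52330555 -0.32001218  0.07051774] [ 0.8994077  -0.33975475  0.59338576]
0.06191128438222096 30.000466054771096
[ 0.67834969  0.23582495 -3.18757441] 0.061430458456175056
3002 [ 0.52267035 -0.31956073  0.21944349] 0.2474161923771187 (np.float64(0.5231063245188655), np.float64(-0.32026350361637723), np.float64(0.029375162794655393)) ((526.2686157226562, -319.467041015625), 34.98213195800781)
10.925
```

View pics/4.png

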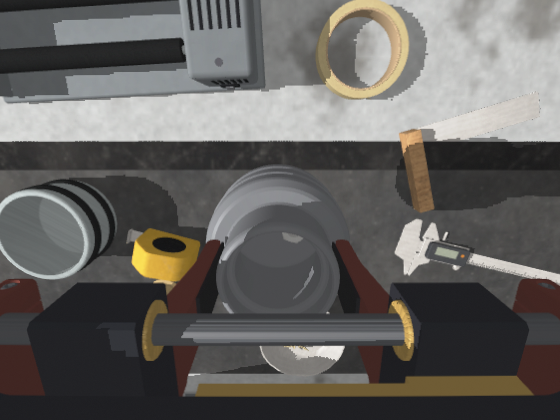

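The liner is held upright in the fingers, rim centred at about (280,265), with the drum at (45,230). Next I insert it.

```bash
cat > d.py <<'E'
from h import *
Q=[1,0,0,0]; x,y=.4733,-.0549
move_ptp([x,y,.22],Q); servo_line([x,y,.145],rate=.1); sleep(.2); f0=current_force()
hit=servo_line([x,y,.0745],rate=.04,contact_N=10); sleep(.2)
print(hit,current_position(),current_force()-f0,current_clock())
E
python3 d.py
```

```text
True [ 0.47324391 -0.05488959  0.07519277] [-0.15199035  0.53393078  8.39515401] 14.9417
```

```bash
cat > e.py <<'E'
from h import *
Q=[1,0,0,0]; x,y=.4733,-.0549
move_gripper(.088); servo_line([x,y,.266],rate=.2); sleep(.2)
c=capture("wrist"); W=cloud(c); ok=c["range_z"]>0; r=np.hypot(W[...,0]-x,W[...,1]-y)
for lo,hi,rm,rn in [(.1,.11,.04,0),(.06,.068,.065,.047)]:
    P=W[ok&(W[...,2]>lo)&(W[...,2]<hi)&(r<rm)&(r>rn)]
    l,h=np.percentile(P[:,:2],[1,99],axis=0); print(len(P),np.median(P[:,2]),circ(P),(l+h)/2,h-l,cv2.minEnclosingCircle((P[:,:2]*1000).astype(np.float32)))
P=W[ok&(W[...,2]>.1)&(W[...,2]<.11)&(r<.04)]
print("plane",np.linalg.lstsq(np.c_[P[:,:2],np.ones(len(P))],P[:,2],rcond=None)[0])
cv2.imwrite("pics/5.png",c["image"]); print(current_clock())
E
python3 e.py
```

```text
629 0.10329251254447887 (np.float64(0.47396377320792776), np.float64(-0.05587371775268407), np.float64(0.02863596362738558)) [ 0.47419771 -0.05550603] [0.05964605 0.0600132 ] ((473.474609375, -55.86743927001953), 30.981210708618164)
1406 0.06523118931203228 (np.float64(0.4740841762870814), np.float64(-0.05559411955435595), np.float64(0.050581057860763376)) [ 0.47399613 -0.05573762] [0.10534835 0.10497724] ((473.6567077636719, -55.67771911621094), 54.13957595825195)
plane [-0.00310737 -0.00344339  0.10442181]
16.9
```

View pics/5.png

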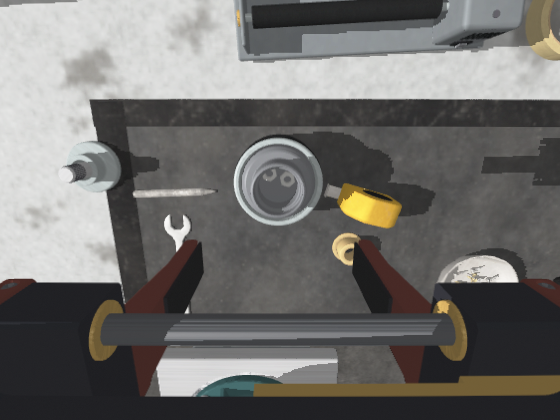

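The liner is level and home in the drum at about (280,180), with its rim at z≈103–105 mm. Now I lift the lids by the knob.

```bash
cat > f.py <<'E'
from h import *
Q=[1,0,0,0]; x,y=.4841,.2008
move_ptp([x,y,.2],Q); move_gripper(.05); servo_line([x,y,.09],rate=.15)
print(servo_line([x,y,.0395],rate=.05,contact_N=6)); print(current_position())
move_gripper(.01); print(current_finger_gap(),current_grip_force()); f0=current_force()
servo_line([x,y,.06],rate=.04); servo_line([x,y,.21],rate=.15); sleep(.2); p=current_position()
print(current_force()-f0,current_finger_gap(),p)
c=capture("wrist"); W=cloud(c); ok=c["range_z"]>0; r=np.hypot(W[...,0]-x,W[...,1]-y)
P=W[ok&(r<.04)&(W[...,2]>p[2]-.034)&(W[...,2]<p[2]-.020)]
l,h=np.percentile(P[:,:2],[1,99],axis=0); print(len(P),np.median(P[:,2])-p[2],(l+h)/2-p[:2],h-l)
print("plane",np.linalg.lstsq(np.c_[P[:,:2],np.ones(len(P))],P[:,2],rcond=None)[0])
cv2.imwrite("pics/6.png",c["image"][150:,130:430]); print(current_clock())
E
python3 f.py
```

```text
False
[0.4843658  0.20087959 0.03975247]
0.01930134147255855 30.00026354799047
[ 0.03536268  1.08097931 -6.02276528] 0.01911664251989799 [0.48354759 0.20064986 0.2091022 ]
4031 -0.03010602770667098 [ 0.00991443 -0.00063326] [0.05000739 0.06691546]
plane [-0.05621652 -0.02514007  0.21235133]
23.375
```

View pics/6.png

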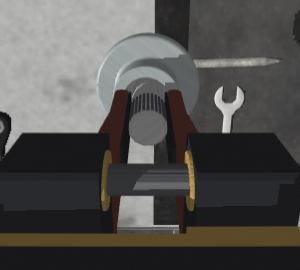

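```bash
cat > g.py <<'E'
from h import *
p=current_position()
for cam in ["wrist","scene","top"]:
    c=capture(cam); W=cloud(c)-p; ok=c["range_z"]>0; r=np.hypot(W[...,0],W[...,1])
    P=W[ok&(r<.034)&(r>.022)&(W[...,2]>-.036)&(W[...,2]<-.018)]
    rng=np.random.default_rng(0); best=None
    for _ in range(500):
        s=P[rng.choice(len(P),3,0)]
        try: a=np.linalg.solve(np.c_[s[:,:2],np.ones(3)],s[:,2])
        except Exception: continue
        if np.hypot(a[0],a[1])>.3: continue
        I=abs(P@np.r_[a[:2],-1]+a[2])<.001
        if best is None or I.sum()>best.sum(): best=I
    a=np.linalg.lstsq(np.c_[P[best][:,:2],np.ones(best.sum())],P[best][:,2],rcond=None)[0]
    print(cam,len(P),best.sum(),a, np.ptp(P[best],0))
    K=W[ok&(r<.012)&(W[...,2]>.015)&(W[...,2]<.035)]
    if len(K)>10: print("knob top",len(K),np.percentile(K[:,2],[50,90]),np.median(K[:,:2],0))
E
python3 g.py
```

```text
wrist 2941 2603 [-0.05454668 -0.02574916 -0.02934016] [0.05303714 0.06762229 0.00557641]
knob top 1490 [0.02511287 0.02626187] [ 0.0031842  -0.00065217]
scene 362 206 [-0.06273759 -0.0185225  -0.02833225] [0.06589124 0.06645355 0.00563972]
knob top 94 [0.0253017  0.03081431] [-0.00551844 -0.0040406 ]
top 204 104 [-0.03622026 -0.00253467 -0.02819028] [0.06308358 0.06186573 0.00359068]
```

```bash
cat > k.py <<'E'
from h import *
from scipy.spatial.transform import Rotation as Ro
p=current_position(); print(p,current_orientation(),current_force(),current_torque())
print(Ro.from_quat(current_orientation()).as_matrix()[:,2])
for cam in ["wrist","scene","top"]:
    c=capture(cam); W=cloud(c)-p; ok=c["range_z"]>0; r=np.hypot(W[...,0],W[...,1])
    K=W[ok&(r<.02)&(W[...,2]>.022)&(W[...,2]<.030)&(abs(W[...,1])<.009)]
    if len(K)>10:
        a=np.linalg.lstsq(np.c_[K[:,:2],np.ones(len(K))],K[:,2],rcond=None)[0]; l,h=np.percentile(K,[2,98],axis=0)
        print(cam,"knob",len(K),a,(l+h)/2,h-l)
    z0={"wrist":-.0293,"scene":-.0283,"top":-.0282}[cam]
    P=W[ok&(r<.045)&(abs(W[...,2]-z0)<.004)]
    print(cam,"cover",cv2.minEnclosingCircle((P[:,:2]*1000).astype(np.float32)),np.percentile(P[:,:2],[1,99],axis=0).mean(0))
    P=W[ok&(r<.03)&(abs(W[...,2]-z0-.022)<.004)]
    if len(P)>20: print(cam,"neck",len(P),cv2.minEnclosingCircle((P[:,:2]*1000).astype(np.float32)))
    if cam!="wrist":
        u,v=np.round(spot_in(cam,"outer_lid")[0]["xy"]).astype(int); cv2.imwrite(f"pics/z_{cam}.png",cv2.resize(c["image"][max(v-50,0):v+30,max(u-50,0):u+50],None,fx=4,fy=4,interpolation=2))
cv2.imwrite("pics/7.png",np.hstack([cv2.imread("pics/z_scene.png"),cv2.imread("pics/z_top.png")]))
E
python3 k.py
```

```text
[0.4840103  0.20076887 0.2097059 ] [ 9.99999966e-01 -6.08272180e-06 -2.50565868e-04  7.26008598e-05] [-0.16754349  0.27823917 -5.84019261] [0.04244614 0.04257934 0.01017674]
[-5.01132602e-04 -1.45198666e-04 -9.99999864e-01]
wrist knob 1139 [-0.07175794  0.01306421  0.02529917] [8.37582577e-04 7.86096515e-05 2.47795141e-02] [0.01770092 0.01731498 0.00461171]
wrist cover ((0.9907112121582031, -0.572443425655365), 35.33417510986328) [ 0.00983016 -0.00065355]
wrist neck 957 ((6.048789024353027, 0.3510141372680664), 19.798097610473633)
scene knob 50 [0.05716439 0.00765039 0.02622888] [-0.00221913 -0.00112569  0.02549352] [0.01478028 0.01572144 0.00693336]
scene cover ((0.42815646529197693, 3.463848114013672), 35.955902099609375) [-0.0006289   0.00265704]
scene neck 154 ((0.1697889119386673, 3.8741884231567383), 20.58678436279297)
top cover ((0.2946166694164276, 0.39691561460494995), 35.32789611816406) [-0.00084262 -0.0004731 ]
```

View pics/7.png

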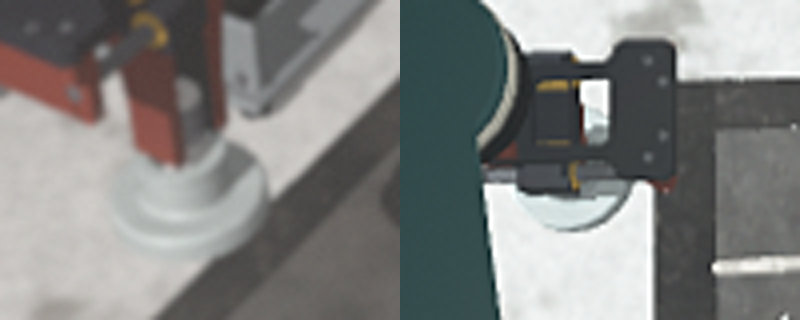

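Views show the cover hanging centred on the cone below the fingers, at about (185,200) in the left-hand crop. It tilts only about 2–3° on the loose cone, so I carry it over and lower it.

```bash
cat > l.py <<'E'
from h import *
Q=[1,0,0,0]; x,y=.4732,-.0549
servo_line([x,y,.21],Q,rate=.12); sleep(.3); f0=current_force(); print(current_position(),f0)
servo_line([x,y,.150],rate=.08)
hit=servo_line([x,y,.1318],rate=.02,contact_N=5); sleep(.3)
print(hit,current_position(),current_force()-f0,current_torque(),current_clock())
E
python3 l.py
```

```text
[ 0.47323122 -0.05474809  0.21002633] [-0.80048389  0.53199413 -6.12360681]
True [ 0.47305261 -0.05487868  0.13212886] [ 0.95306009  0.17847266 12.00637582] [-0.04043677 -0.01984837 -0.02497956] 28.4083
```

```bash
cat > m.py <<'E'
from h import *
x,y=.4732,-.0549
move_gripper(.06); servo_line([x,y,.30],rate=.15); sleep(.3)
c=capture("wrist"); W=cloud(c); ok=c["range_z"]>0; r=np.hypot(W[...,0]-x,W[...,1]-y)
for n,lo,hi,rm,rn in [("knob",.150,.165,.014,0),("neck",.124,.134,.025,.012),("flat",.103,.111,.04,.0215),("drum",.06,.068,.065,.047)]:
    P=W[ok&(W[...,2]>lo)&(W[...,2]<hi)&(r<rm)&(r>rn)]
    if len(P)<10: print(n,len(P)); continue
    l,h=np.percentile(P[:,:2],[1,99],axis=0); a=np.linalg.lstsq(np.c_[P[:,:2],np.ones(len(P))],P[:,2],rcond=None)[0]
    print(n,len(P),np.median(P[:,2]),(l+h)/2,h-l,cv2.minEnclosingCircle((P[:,:2]*1000).astype(np.float32)),"slope",a[:2])
cv2.imwrite("pics/8.png",c["image"][80:290,140:420]); print(current_clock())
E
python3 m.py
```

```text
knob 324 0.15736527403413114 [ 0.47353617 -0.05566235] [0.01921521 0.01961257] ((472.95013427734375, -55.90485382080078), 10.565534591674805) slope [-0.09184015 -0.01221908]
neck 502 0.12895440141643594 [ 0.47463872 -0.05569699] [0.03886133 0.03899539] ((474.4209899902344, -55.62842559814453), 20.65383529663086) slope [-0.00339384  0.00023753]
flat 1545 0.10693285643485775 [ 0.47473825 -0.05565783] [0.0674919  0.06721159] ((474.2676086425781, -55.5230712890625), 35.32588195800781) slope [ 6.51531623e-05 -1.51725842e-03]
drum 1163 0.06520169248894252 [ 0.47404462 -0.05604328] [0.10456521 0.10526292] ((473.5498352050781, -55.868438720703125), 54.169918060302734) slope [0.00038327 0.00073172]
30.825
```

View pics/8.png

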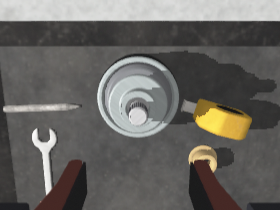

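Everything sits level at the expected heights (knob 159, neck 130, flat 108 mm after bias). The cover is at about (138,95) in the crop. Next I lift it by its neck.

```bash
cat > n.py <<'E'
from h import *
x,y=.4735,-.0548
servo_line([x,y,.16],rate=.15); hit=servo_line([x,y,.1105],rate=.04,contact_N=5); sleep(.2)
print(hit,current_position()); 
if hit: servo_line([x,y,current_position()[2]+.0015],rate=.02)
f0=current_force(); move_gripper(.03); print(current_finger_gap(),current_grip_force(),current_force()-f0)
p=current_position(); servo_line([p[0],p[1],p[2]+.012],rate=.02); sleep(.2); print(current_force()-f0,current_finger_gap(),current_position())
servo_line([p[0],p[1],p[2]+.095],rate=.06); sleep(.5); print(current_force()-f0,current_finger_gap(),current_position())
for cam in ["scene","top"]:
    c=capture(cam); W=cloud(c); r=np.hypot(W[...,0]-x,W[...,1]-y); ok=c["range_z"]>0
    P=W[ok&(r<.016)&(W[...,2]>.14)&(W[...,2]<.166)]; print(cam,len(P),np.percentile(P[:,2],[50,98]) if len(P) else 0)
    if cam=="scene":
        cv2.imwrite("pics/9.png",cv2.resize(c["image"][110:270,200:400],None,fx=4,fy=3.7))
print(current_clock())
E
python3 n.py
```

```text
False [ 0.47366121 -0.05483459  0.11070283]
0.03957445572116019 30.000289734452963 [0.38965942 0.09348455 0.38567158]
[ 1.02244301 -0.18790656 -3.25715824] 0.03985544560174398 [ 0.47338287 -0.05473642  0.12241305]
[ 0.10165082  0.4481897  -2.18798726] 0.03926149186536787 [ 0.4734488  -0.05478045  0.20550671]
scene 109 [0.15486768 0.16046273]
top 0 0
37.0333
```

View pics/9.png

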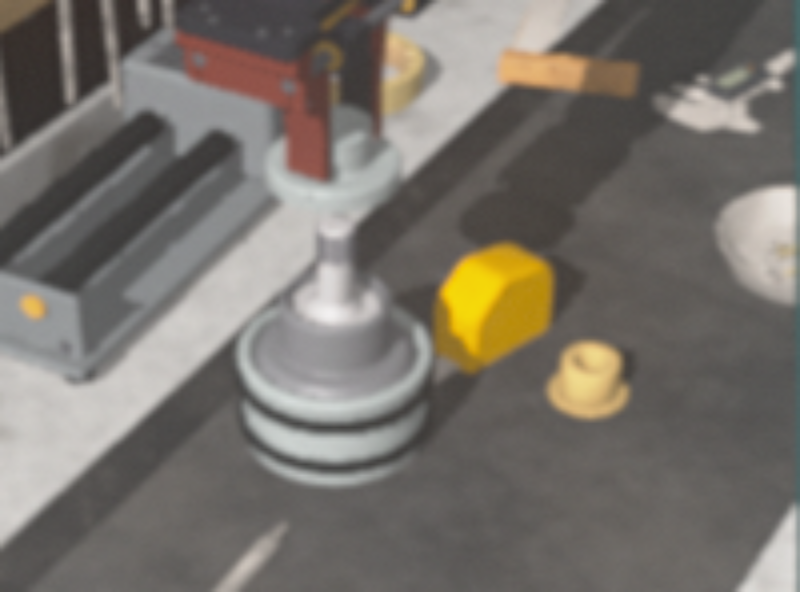

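The cover, at about (335,175), hangs clear above the knob at (337,230). The inner lid sits evenly in the liner's mouth, knob top at z≈160 mm. I'm handing in.

```bash
python3 -c "
from bench import *
print(close_job())"
```

```text
the job is handed in; nothing more can be done
None
```

Job handed in at about 37 s, verdict not shown: the liner is home in the drum, the inner lid sits evenly in its seat, and the cover is held by its neck, its edge about 30 mm above the knob.

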